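# Wedge a device carrier tight in its probing fixture

### The arm

A 6-joint arm with a two-finger parallel gripper is mounted at the origin on the work surface. World frame = base frame: x ahead of the robot, y to its left, z up, the work surface at z = 0. Lengths are in mm, angles in rad, forces in N, time in s.
With the tool pointing down it reaches from about 275 to 1000 mm from the base axis. Payload 8.4 kg.
Tool frame: the origin (TCP) lies on the mounting face of the last link; the fingertips stand 173 mm ahead of it and the grasp point (between the pads) lies 155 mm ahead of it; z points along the fingers, y is the line along which they close (so a half turn about z gives the same grasp; the last joint's range is limited). The gripper opens to 85 mm and grips with 20 to 120 N. Pads are 22 mm wide; open, the fingers measure 114 mm over their backs; the gripper's body (76 mm by 85 mm) begins 54 mm behind the grasp point. The pads swing forward as they close: fully open they stand 13 mm farther back than shut.
Start: joints at [-1.147, 0.353, 1.633, -0, 1.155, -0.002], TCP at [258.155, -569.197, 404.681] pointing down, gripper open.
Joint ranges: [-2.63, 2.63], [-0.92, 2.1], [0.06, 2.66], [-1.3, 4.44], [0, 2.69], [-3.02, 3.02]. Speed limits (rad/s): [2.22, 2.22, 2.79, 3.14, 3.14, 3.14].

### API

Orientations are given as [roll, pitch, yaw] about the fixed x, y, z axes, in that order (R = Rz(yaw) Ry(pitch) Rx(roll)).
In Python, from rig import r gives the robot as it stands.
- The arm moves only by the tool apply_moves, never from a script. Its argument "deltas" is a list of rows, each an object with "claw": the gripper command: -1 is fully open, 1 is shut, values between are in proportion; "delta_pos": the shift along the tool's x, y, z in cm, a list of three; "yaw": the turn about the tool's z in rad. In form: [{"claw": claw, "delta_pos": [tx, ty, tz], "yaw": yaw}, ...]. A call has 1 to 8 rows; each row shifts and turns the commanded pose from where the row before left it, along the tool's axes as they then stand; what a row does not reach is not made up. A row lasts 1/8 s, in which the tool goes at most 62.5 mm and 10.7 degrees, less where a joint would pass 70% of its speed; a pose out of reach is approached as far as the arm can. A call with a gripper value outside its range is refused whole. The fingers move at their own pace and stop on an object; "grip_force" is the grip in N (left out, the last holds). Time passes only in rows, so rows that do not move let the fingers close. It gives the time, the measured TCP pose, the force, the opening and the grip force at its end, in the units of the state.
- r.sense(): the state, without advancing time (a new reading comes with each control period).
- r.grab_frame(name): name is "scene" or "top"; returns a dict with "img" (480x640x3 uint8, blue, green, red), "z_map" (480x640 float32, mm along the optical axis (not along the pixel's ray), 0 where there is no reading), "fx", "fy", "cx", "cy" (pixels), "dist" ([k1, k2, p1, p2, k3] as OpenCV has them; the pictures are not rectified), "eye" and "rotation" of the camera in the world. Camera axes: x right, y up, looking along -z (the intrinsics and any distortion apply to the point x, -y, -z); pixel columns grow to the right and rows downward; lengths in mm; the calibration is good to about 2 mm. A picture is of the moment at which its call begins.
- r.sign_off(): hands the job in; it is judged then, once.
The state is a dict: "clock": time; "qpos": joint angles; "qvel": joint speeds; "joint_efforts": joint torques, N m; "eef_pos": TCP position; "tcp_rot": TCP orientation; "contact_force": force on the tool from outside, world axes, zero at the start; "wrist_torque": the same for the moment, N m; "opening": opening from 0.0 (shut) to 1.0 (fully open); "grasp_force": force on a finger pad.
Only numpy, scipy, OpenCV 4.12 (cv2) and the standard library are available. Lean on these libraries where they do the work, as an engineer would, in place of code of your own. Each camera call takes 0.05 s, during which the arm holds its last target. There are 200 camera calls.

### The job

Slide the aluminium device carrier in the blue fixture back against its fixed stop, stand the brass wedge with the orange head in the slot this opens between the carrier and the sloping jaw, and tap or press it down until it locks the carrier tight and stays locked when you let go. Drive it down firmly, with about 15 to 20 N, but do not force it beyond that, as the carrier is delicate. Leave the white-headed gauge, the bottle and the yellow box alone.

Things in the scene. Friction and masses are not known exactly. Their poses are not given: they have to be found in the camera images.
- fixture: Clamping fixture fixed to the table: dark steel plate 170 x 170 mm, 12 thick; origin at the centre of its underside, z up. A blue stop stands across its -y side, a sloping jaw towards +y, the carrier between. Two low guides (tops 26 above the table) keep the carrier at x = 0 within 2 mm. With the carrier against the stop, its centre is at y = -23 and its wedge-side face at y = -1.
- stop_face (a point): Middle of the stop's face, 35 mm above the table, axes as the fixture's. The blue stop is 90 mm along x, its top 52 above the table; its face is upright and looks to the fixture's +y.
- jaw: Blue sloping jaw, 70 mm along x, fixed on the plate; its y differs by 3 mm from job to job. Axes as the fixture's. Origin 12 mm above the table, straight below the top edge of the sloping face, 45 higher (57 above the table, level with the carrier's board; nothing behind is higher). The face looks to -y and comes 1 mm nearer to the carrier for every 6 mm down.
- carrier_grip (a point): Centre of the black rib on the loose device carrier: rib 40 mm along x, 12 along y, 30 high. The carrier, an aluminium block of about 0.3 kg with a green board on top, 60 x 44 x 45 mm, stands on the plate, axes as the fixture's; this point is 60 above its underside, 15 above the board, central. It starts 7 to 10 mm off the stop, so the slot is too narrow for the wedge.
- wedge_grip (a point): Centre of the wedge's orange head, 26 mm along x, 14 along y, 40 high. Loose, 0.2 kg, 90 high; below the head a brass body, 50 high, 30 along x. Flat upright face at y = -7 from here: goes against the carrier. The +y face slopes to match the jaw; its +y must point as the fixture's +y. Starts upright in a pocket of the grey caddy (75 x 135 mm, top 33 above the table).
- wedge_foot (a point): Middle of the wedge's foot, 70 mm below its head's centre and 2 towards -y. The foot is 10 mm thick (5 either way along y); the body grows 1 mm thicker for every 6 mm up, on the +y side only. At the start 8 mm above the table. When the wedge locks, the foot is 20 to 42 mm below the jaw's top edge; friction holds it there.
- gauge_centre (a point): Centre of a parallel gauge with steel body and white head, 30 x 14 x 80 mm, upright in the caddy's other pocket (80 mm from the wedge's). Bystander.
- bottle_centre (a point): Centre of a white bottle with blue cap, 44 mm in diameter, 100 high. Bystander.
- probe_box_centre (a point): Centre of a yellow box with black lid, 60 x 40 x 20 mm. Bystander.
Not all that is in view belongs to the job. Of the things that look like the part that bears wedge_grip, the largest one is meant.

How it is judged (in metres and radians):
On the way, in this order (a step that is already met when the one before it is completed fails the run):
1. the carrier is slid back to within 5.5 mm of its stop (y of carrier_grip in the frame of fixture below -0.0175 m and z of carrier_grip in the frame of fixture below 0.075 m), for 0.2 s.
2. the wedge stands in the slot, its foot at least 10 mm below the jaw's top edge (z of wedge_grip in the frame of fixture below 0.117 m and y of wedge_grip in the frame of fixture between -0.002 and 0.016 m and angle between wedge_grip's own z axis and vertical below 0.2 rad), for 0.1 s.
At the end, for the whole second after the job is handed in: The carrier stands against the stop (within 1.5 mm), the wedge stands upright in the slot near its middle (within 15 mm along the slot), foot at least 17 mm below the jaw's top edge, and, let go and at rest, it is locked: it still presses on the carrier and on the jaw with more than 9 N (contact force between wedge and carrier above 9 N and contact force between wedge and jaw above 9 N and y of carrier_grip in the frame of fixture below -0.0215 m and z of wedge_grip in the frame of jaw below 0.098 m and x of wedge_grip in the frame of fixture between -0.015 and 0.015 m and angle between wedge_grip's own z axis and vertical below 0.08 rad and angle between carrier_grip's own z axis and vertical below 0.06 rad and linear speed of each of wedge, carrier below 0.01 m/s); the robot touches nothing.
It fails at once if the wedge squeezes the carrier with more than 50 N (contact force between wedge and carrier above 50 N).
It fails at once if the gauge, the bottle or the box is displaced by more than 20 mm (distance of any of gauge_centre, bottle_centre, probe_box_centre from where it was at the start of the episode above 0.02 m).
It also fails if it takes over 59 s, if anything falls off the work surface, if the arm or the gripper's body presses on something with over 40 N, if the wrist force passes 120 N, or if a joint passes its speed limit or range.

## Working session

There is one attempt and no reset: what is moved stays moved. The work goes in short steps, Python scripts to look and compute and a tool call to move; the robot and the scene stay as the last step left them, time stands still between calls to the robot, and variables do not carry over. Pictures are saved under pics/ and viewed, at most 10 in all, crops included, and the job is handed in when it is done.

Besides the shell and the picture viewer there is one more tool, called after "Call:" as name(argument=value, ...) on one line, values as JSON. apply_moves: Moves the arm, as the interface text tells. Its arguments: {"type":"object","properties":{"deltas":{"type":"array"},"grip_force":{"type":"number"}},"required":["deltas"]}

```bash
mkdir -p pics
cat > h.py <<'E'
import numpy as np, cv2
from rig import r
def grab(n):
    f=r.grab_frame(n); np.save(f'/tmp/{n}.npy',f,allow_pickle=True); return f
def load(n): return np.load(f'/tmp/{n}.npy',allow_pickle=True).item()
def ray(f,uv):
    K=np.array([[f['fx'],0,f['cx']],[0,f['fy'],f['cy']],[0,0,1.]])
    p=cv2.undistortPoints(np.array(uv,float).reshape(-1,1,2),K,np.array(f['dist'],float)).reshape(-1,2)
    d=np.c_[p[:,0],-p[:,1],-np.ones(len(p))]
    return np.array(f['eye'],float), d@np.array(f['rotation'],float).T
def plane(f,uv,z):
    e,d=ray(f,uv); return e+d*((z-e[2])/d[:,2])[:,None]
def cloud(f):
    v,u=np.mgrid[0:480,0:640]; e,d=ray(f,np.c_[u.ravel(),v.ravel()])
    P=e+d*f['z_map'].reshape(-1,1); P[f['z_map'].ravel()==0]=np.nan
    return P.reshape(480,640,3)
def proj(f,P):
    K=np.array([[f['fx'],0,f['cx']],[0,f['fy'],f['cy']],[0,0,1.]])
    c=(np.atleast_2d(P)-f['eye'])@np.array(f['rotation'],float); c=c*[1,-1,-1]
    return cv2.projectPoints(c,np.zeros(3),np.zeros(3),K,np.array(f['dist'],float))[0].reshape(-1,2)
E
python3 - <<'E'
from h import *
for n in('scene','top'):
    f=grab(n); cv2.imwrite(f'pics/{n}0.png',f['img']); print(n,f['eye'],f['rotation'],f['fx'],f['dist'],(f['z_map']==0).mean())
print(r.sense())
E
```

```text
scene [1055.77259098  610.38526468  655.47714617] [0.91756289 0.00798281 2.40228327] 568.8428502716714 [-0.15374091  0.          0.          0.          0.        ] 0.004176432291666666
top [ 500.85325059   80.28860629 1147.99982313] [ 0.07638418 -0.00984123 -1.57085717] 615.3037674658425 [-0.16053096  0.          0.          0.          0.        ] 0.004163411458333334
{'clock': 0.1, 'qpos': array([-1.14744029e+00,  3.53589897e-01,  1.63404891e+00,  5.52248849e-06,
        1.15518053e+00, -2.37549490e-03]), 'qvel': array([ 0.00085546, -0.00086993, -0.00258021, -0.0005198 , -0.00123455,
        0.00058695]), 'joint_efforts': array([ 1.25537554e-03, -6.06356692e+01, -3.42820323e+01,  1.97624622e-04,
        3.93130467e-03, -1.41607072e-05]), 'eef_pos': array([ 258.04857545, -569.01942884,  404.03438487]), 'tcp_rot': array([-3.14036599e+00, -7.96356270e-06,  4.25729293e-01]), 'contact_force': array([-0.54849439,  0.43128716,  1.57626442]), 'wrist_torque': array([ 0.02577324, -0.01414893,  0.05273957]), 'grasp_force': 0.0, 'opening': 0.9992098999089453}
```

View pics/scene0.png

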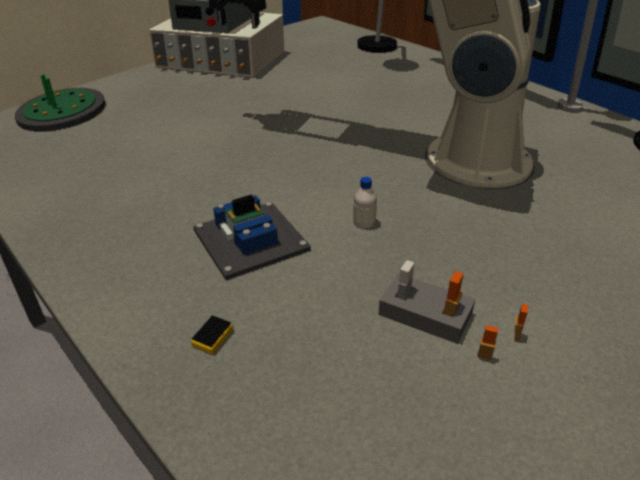

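View pics/top0.png

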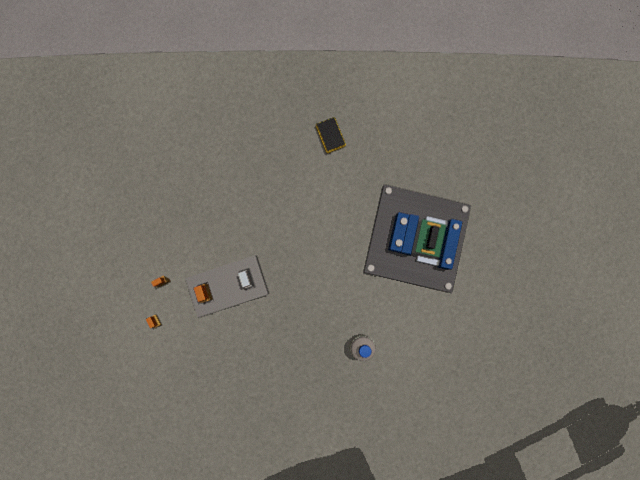

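Scene: the large orange-headed wedge is at (455,287) in the caddy. Two smaller lookalikes stand at (488,340) and (521,320), and the white gauge is at (405,275). In the top view these are the wedge (203,293), lookalikes (153,322) and (160,282), gauge (245,279), fixture (418,238), bottle (363,349) and box (330,135). The largest orange part, the one in the caddy, is my choice. I'll check it in a close crop and measure.

```bash
python3 - <<'E'
s=open('h.py').read()
s=s.replace("np.save(","f['rotation']=Rotation.from_euler('xyz',f['rotation']).as_matrix(); np.save(",1).replace("from rig","from scipy.spatial.transform import Rotation\nfrom rig")
open('h.py','w').write(s)
E
python3 - <<'E'
from h import *
for n in('scene','top'):
    f=grab(n); P=cloud(f); hsv=cv2.cvtColor(f['img'],cv2.COLOR_BGR2HSV)
    h,s,v=cv2.split(hsv)
    print(n,'table z',np.nanmedian(P[400:440,300:340,2] if n=='scene' else P[150:170,100:200,2]))
    for name,m in (('orange',(h<13)&(s>190)&(v>90)),('blue',(h>105)&(h<125)&(s>150)&(v>50)),('green',(h>45)&(h<85)&(s>90))):
        k,l,st,c=cv2.connectedComponentsWithStats(m.astype(np.uint8))
        for i in range(1,k):
            if st[i,4]<25 or st[i,1]<100: continue
            p=P[l==i]; p=p[~np.isnan(p[:,0])]; z=np.percentile(p[:,2],[5,50,95]); t=p[p[:,2]>z[2]-6]
            rc=cv2.minAreaRect(t[:,:2].astype(np.float32))
            print(name,c[i].round(1),st[i,4],'z',z.round(1),'top mean',t.mean(0).round(1),'rect',np.round(rc[0],1),np.round(rc[1],1),round(rc[2],1))
a,b=np.load('/tmp/scene.npy',allow_pickle=True).item()['img'],np.load('/tmp/top.npy',allow_pickle=True).item()['img']
z=lambda i,u,v,w,hh,k:cv2.resize(i[v:v+hh,u:u+w],None,fx=k,fy=k,interpolation=cv2.INTER_CUBIC)
A=z(a,375,240,160,120,5/2); B=z(a,185,180,160,120,5/2); C=z(b,140,240,160,120,5/2); D=z(b,350,180,160,120,5/2)
o=np.vstack([np.hstack([A,B]),np.hstack([C,D])]); cv2.imwrite('pics/c1.png',np.clip(o*1.6,0,255).astype(np.uint8))
E
```

```text
scene table z 0.6629360902387589
orange [456.4 277.6] 104 z [ 96.3  98.4 100. ] top mean [483.7 276.9  98.3] rect [482.7 276.8] [23.9 13.5] 18.4
orange [524.  308.7] 53 z [62.2 63.8 65.9] top mean [430.6 370.6  63.9] rect [429.9 370.3] [19.   9.1] 29.4
orange [491.4 328.9] 63 z [62.4 64.  65.8] top mean [501.9 359.9  64.1] rect [501.8 360. ] [11.3 16.2] 30.9
blue [365.4 181.8] 87 z [ 89.9  98.1 101.2] top mean [386.3  -6.   98.9] rect [385.5  -6.8] [22.5 16.8] 43.9
blue [223.2 208.3] 74 z [49.6 51.6 54.9] top mean [ 598.1 -171.8   52.5] rect [ 602.  -165.2] [48.3 32.2] 60.4
blue [252.1 222.7] 232 z [53.1 55.2 57.5] top mean [588.6 -93.1  55.2] rect [587.9 -93. ] [19.8 70.3] 75.8
blue [255.9 232.1] 228 z [45.9 47.7 49.3] top mean [595.  -74.4  47.6] rect [592.7 -76. ] [25.2 69.4] 80.9
green [245.  214.8] 193 z [55.1 56.9 65.3] top mean [ 594.4 -128.8   64.3] rect [ 589.7 -118.3] [27.8 38.3] 57.6
top table z -0.6641327628799445
blue [404.6 233.1] 688 z [44.3 51.1 58.1] top mean [586.5 -94.   55.5] rect [588.7 -84.1] [36.8 68.7] 77.2
blue [450.8 243.7] 477 z [47.8 51.4 54.6] top mean [ 568.7 -168.6   51.7] rect [ 568.6 -169.1] [22.2 88.5] 77.0
blue [364.5 350.7] 112 z [ 94.8  98.7 101.4] top mean [383.2  -8.   99. ] rect [383.2  -7.6] [18.7 17.4] 89.9
green [422.9 236.2] 270 z [53.  56.4 59.8] top mean [ 582.4 -117.    56.8] rect [ 582.1 -118.1] [19.2 58.8] 79.6
green [439.2 241. ] 201 z [19.5 55.9 60.9] top mean [ 571.9 -144.7   58.6] rect [ 575.9 -142.2] [19.9 56.5] 72.5
```

View pics/c1.png

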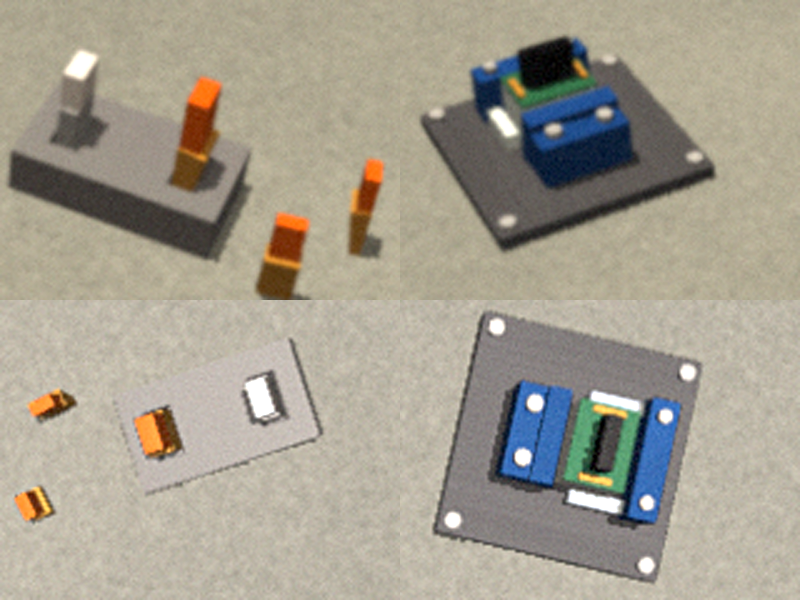

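The crops confirm that the caddy's orange-headed wedge is the largest; in the top crop its head is at (152,432), which is full-frame (201,293). Next I need the direction of its brass ledge and the fixture pose.

Run:
```python
from h import *
S,T=load('scene'),load('top')
a,b=S['img'],T['img']
z=lambda i,u,v,w,hh,k:cv2.resize(i[v:v+hh,u:u+w],None,fx=k,fy=k,interpolation=cv2.INTER_CUBIC)
o=np.hstack([z(a,435,262,40,60,10),z(b,183,265,40,60,10)]); cv2.imwrite('pics/c2.png',np.clip(o*1.6,0,255).astype(np.uint8))
# wedge cloud, both views
for n,f in(('scene',S),('top',T)):
    P=cloud(f); d=np.hypot(P[...,0]-484,P[...,1]-277)
    h,s,v=cv2.split(cv2.cvtColor(f['img'],cv2.COLOR_BGR2HSV))
    for nm,m in(('head',(h<14)&(s>150)&(d<30)&(P[...,2]>60)),('brass',(h>=14)&(h<30)&(s>110)&(d<35)),('headtop',(h<14)&(s>150)&(d<30)&(P[...,2]>92)),('ledge',(d<30)&(s>110)&(P[...,2]>45)&(P[...,2]<63))):
        p=P[m]
        if len(p)<3: print(n,nm,len(p)); continue
        rc=cv2.minAreaRect(p[:,:2].astype(np.float32))
        print(n,nm,len(p),p.mean(0).round(1),'z',np.percentile(p[:,2],[5,95]).round(),np.round(rc[0],1),np.round(rc[1],1),round(rc[2],1))
    # screws: whites near fixture
    m=((s<60)&(v>150)&(np.hypot(P[...,0]-577,P[...,1]+118)<140)).astype(np.uint8)
    k,l,st,c=cv2.connectedComponentsWithStats(m)
    for i in range(1,k):
        if st[i,4]>=5: print(n,'white',c[i].round(1),st[i,4],plane(f,[c[i]],14)[0].round(1),'cloud',np.nanmedian(P[l==i],0).round(1))
```

```text
scene head 304 [488.  279.   86.1] z [64. 99.] [482.2 276.2] [28.  14.7] 19.8
scene brass 206 [490.7 281.6  49.4] z [32. 61.] [480.9 282.2] [17.7 38.1] 87.3
scene headtop 138 [484.4 277.   97.6] z [ 93. 100.] [481.8 276. ] [27.1 14.4] 19.8
scene ledge 142 [490.1 282.1  55.4] z [47. 62.] [482.5 277.6] [30.7 18.4] 20.7
scene white [226.1 228.6] 48 [ 604.7 -160.3   14. ] cloud [ 613.1 -144.9   25.9]
top head 112 [482.3 272.5  89.5] z [ 63. 100.] [481.2 274. ] [25.7 14.2] 18.7
top brass 125 [480.2 270.6  69.3] z [ 30. 100.] [481.4 273.7] [32.5 16.8] 8.0
top headtop 70 [481.6 275.   96.8] z [ 93. 100.] [481.1 274.5] [25.7 13.3] 18.8
top ledge 46 [479.3 269.7  56.2] z [47. 62.] [479.5 269.8] [15.1 32.7] 80.7
top white [388.3 190. ] 24 [671.5 -60.7  14. ] cloud [671.3 -60.6  15.5]
top white [464.8 208.4] 26 [ 637.5 -205.1   14. ] cloud [ 637.8 -204.6   15.6]
top white [435.7 219.9] 65 [ 615.6 -149.1   14. ] cloud [ 614.3 -145.7   25.3]
top white [403.6 220.6] 30 [614.1 -88.8  14. ] cloud [609.8 -83.4  51.9]
top white [456.  225.9] 20 [ 604.4 -187.5   14. ] cloud [ 600.3 -177.4   56.6]
top white [398.6 242.3] 29 [573.8 -78.9  14. ] cloud [571.7 -74.   52.4]
top white [427.3 260.1] 93 [ 540.6 -132.4   14. ] cloud [ 540.4 -129.8   25.4]
top white [448.2 260.8] 20 [ 539.3 -171.8   14. ] cloud [ 537.5 -162.8   55.2]
top white [370.8 267.5] 28 [527.1 -26.9  14. ] cloud [527.1 -27.2  15. ]
top white [448.  285.6] 25 [ 493.2 -170.9   14. ] cloud [ 492.5 -170.6   14.9]
```

View pics/c2.png

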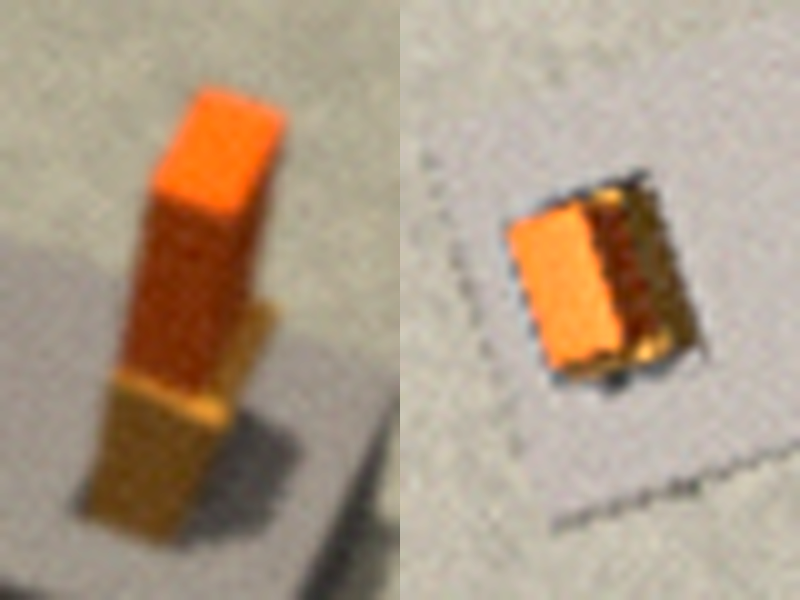

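Scene crop: the head top is around (220,150) and the brass ledge and slope are on the right (245,350), so the wedge's +y points at about 109° in the world (yaw ≈ 19°). In the top crop the flat face is on the right (660,270), which agrees. Next I'll locate the carrier rib and the jaw edge in fixture coordinates, with a two-view height check.

```bash
cat >> h.py <<'E'
FX=np.array([582.2,-115.8]); FY=-0.2295
def tofix(P):
    c,s=np.cos(FY),np.sin(FY); Q=np.array(P,float).copy(); d=Q[...,:2]-FX
    Q[...,0]=c*d[...,0]+s*d[...,1]; Q[...,1]=-s*d[...,0]+c*d[...,1]; return Q
def tri(f,u,g,v):
    e1,d1=ray(f,[u]);e2,d2=ray(g,[v]); A=np.c_[d1[0],-d2[0]]; t=np.linalg.lstsq(A,e2-e1,rcond=None)[0]
    p,q=e1+d1[0]*t[0],e2+d2[0]*t[1]; return (p+q)/2,np.linalg.norm(p-q)
E
python3 - <<'E'
from h import *
F={n:load(n) for n in('scene','top')}
cen={}
for n,f in F.items():
    P=cloud(f); Q=tofix(P); h,s,v=cv2.split(cv2.cvtColor(f['img'],cv2.COLOR_BGR2HSV))
    m=(abs(Q[...,0])<40)&(abs(Q[...,1]+15)<40)
    p=Q[m&(Q[...,2]>82)&(Q[...,2]<92)]; rc=cv2.minAreaRect(p[:,:2].astype(np.float32)); print(n,'rib',len(p),p.mean(0).round(1),np.round(rc[0],1),np.round(rc[1],1),rc[2],np.median(p[:,2]))
    p=Q[m&(h>45)&(h<85)&(s>90)&(Q[...,2]>50)]; rc=cv2.minAreaRect(p[:,:2].astype(np.float32)); print(n,'board',len(p),np.round(rc[0],1),np.round(rc[1],1),rc[2],np.median(p[:,2]))
    b=(h>105)&(h<125)&(s>130)&(v>40)
    for x0 in(-20,0,20):
        k=b&(abs(Q[...,0]-x0)<10)
        for y in range(0,44,2):
            q=Q[k&(abs(Q[...,1]-y)<1)]
            if len(q): print((y,round(float(np.median(q[:,2])),1),len(q)),end=' ')
        print()
    st=Q[b&(Q[...,1]<-35)]; print('stop y',np.percentile(st[:,1],[2,98]).round(1),'x',np.percentile(st[:,0],[2,98]).round(1))
    d=np.hypot(P[...,0]-482,P[...,1]-276)
    t=(h<14)&(s>150)&(d<25)&(P[...,2]>92); vv,uu=np.nonzero(t); cen[n]=np.array(cv2.minAreaRect(np.c_[uu,vv].astype(np.float32))[0])
    R=((Q[...,2]>82)&(Q[...,2]<92)&m); vv,uu=np.nonzero(R); cen[n+'r']=np.array([uu.mean(),vv.mean()])
print('tri head top',tri(F['scene'],cen['scene'],F['top'],cen['top'])); p,e=tri(F['scene'],cen['scener'],F['top'],cen['topr']); print('tri rib top',p,tofix(p),e)
E
```

```text
scene rib 122 [  2.5 -12.   86.1] [  2.3 -13.6] [15.5 40. ] 87.93709564208984 86.40428305459812
scene board 227 [  1.7 -13.5] [59.9 45.5] 0.33817851543426514 57.18197584763084
(14, 55.7, 1) (16, 56.5, 4) (18, 55.9, 8) (20, 55.5, 10) (22, 55.1, 9) (24, 54.6, 7) (26, 54.7, 9) (28, 53.8, 10) (30, 54.2, 10) (32, 54.7, 4) (34, 48.0, 2) (36, 46.9, 1) (40, 47.5, 3) (42, 47.8, 3) 
(14, 55.1, 2) (16, 56.4, 5) (18, 56.6, 8) (20, 55.4, 6) (22, 55.7, 12) (24, 55.8, 7) (26, 54.8, 12) (28, 50.7, 9) (30, 53.2, 23) (32, 49.2, 14) (34, 47.9, 7) (36, 47.5, 8) (38, 47.9, 8) (40, 47.5, 8) (42, 47.6, 10) 
(14, 56.0, 3) (16, 56.2, 6) (18, 56.7, 6) (20, 55.2, 13) (22, 55.5, 11) (24, 54.5, 10) (26, 54.9, 5) (28, 54.6, 10) (30, 53.9, 9) (32, 55.1, 4) (34, 49.2, 3) (36, 48.1, 3) (38, 48.1, 1) (40, 47.4, 4) (42, 48.0, 5) 
stop y [-2522.9   -59.5] x [-1826.4   -39.2]
top rib 153 [ -0.  -15.1  86. ] [  0.8 -15.5] [39.9 12.2] 0.45508331060409546 85.96821099337376
top board 441 [  0.3 -14.9] [58.8 43.4] 0.16555264592170715 56.41049042039299
(12, 47.4, 1) (14, 56.2, 6) (16, 56.2, 15) (18, 56.0, 11) (20, 55.1, 13) (
[... 180 characters left out ...]
.6, 6) (16, 56.2, 14) (18, 55.8, 11) (20, 55.6, 10) (22, 56.0, 15) (24, 55.4, 13) (26, 54.3, 11) (28, 54.0, 12) (30, 50.6, 14) (32, 47.5, 12) (34, 47.8, 13) (36, 48.2, 11) (38, 47.6, 12) (40, 48.1, 14) (42, 46.5, 10) 
(12, 49.7, 1) (14, 56.8, 4) (16, 56.7, 14) (18, 55.3, 11) (20, 55.3, 15) (22, 54.8, 14) (24, 55.7, 9) (26, 55.8, 15) (28, 54.4, 11) (30, 49.6, 16) (32, 47.0, 7) (34, 47.7, 2) (36, 47.8, 3) (38, 48.1, 4) (40, 46.8, 4) (42, 44.4, 7) 
stop y [-65.7 -44.4] x [-43.8  41.7]
tri head top (array([481.12005815, 274.59539146,  93.63913499]), np.float64(0.18658216111935463))
tri rib top [ 579.29754072 -131.35499998   83.30156476] [  0.71225968 -15.80743434  83.30156476] 0.9549461316211598
```

Call:
apply_moves(deltas=[{"claw": -1,"delta_pos": [0,0,0],"yaw": -0.183},{"claw": -1,"delta_pos": [0,0,0],"yaw": -0.183},{"claw": -1,"delta_pos": [0,0,0],"yaw": -0.183},{"claw": -1,"delta_pos": [0,0,0],"yaw": -0.183},{"claw": -1,"delta_pos": [0,0,0],"yaw": -0.183},{"claw": -1,"delta_pos": [5,2.1,0],"yaw": 0},{"claw": -1,"delta_pos": [5,2.1,0],"yaw": 0},{"claw": -1,"delta_pos": [5,2.1,0],"yaw": 0}], grip_force=25)

```text
clock: 1.2
eef_pos: [354.3, -436.2, 404.5]
tcp_rot: [-3.142, -0.0, 1.34]
contact_force: [1.2, -0.9, -0.2]
opening: 1.0
grasp_force: 0.0
```

Call:
apply_moves(deltas=[{"claw": -1,"delta_pos": [5,2.1,0],"yaw": 0},{"claw": -1,"delta_pos": [5,2.1,0],"yaw": 0},{"claw": -1,"delta_pos": [5,2.1,0],"yaw": 0},{"claw": -1,"delta_pos": [5,2.1,0],"yaw": 0},{"claw": -1,"delta_pos": [5,2.1,0],"yaw": 0},{"claw": -1,"delta_pos": [5,2.1,0],"yaw": 0},{"claw": -1,"delta_pos": [0,0,5],"yaw": 0},{"claw": -1,"delta_pos": [0,0,0],"yaw": 0}])

```text
clock: 2.2
eef_pos: [543.6, -173.1, 351.6]
tcp_rot: [-3.135, -0.001, 1.342]
contact_force: [-0.8, -0.1, -0.3]
opening: 1.001
grasp_force: 0.0
```

Call:
apply_moves(deltas=[{"claw": -1,"delta_pos": [4.9,2.5,0],"yaw": 0},{"claw": -1,"delta_pos": [0,0,4],"yaw": 0},{"claw": -1,"delta_pos": [0,0,4],"yaw": 0},{"claw": -1,"delta_pos": [0,0,2],"yaw": 0},{"claw": -1,"delta_pos": [0,0,0],"yaw": 0},{"claw": -1,"delta_pos": [0,0,0],"yaw": 0}])

```text
clock: 2.95
eef_pos: [580.9, -132.8, 256.5]
tcp_rot: [3.14, 0.0, 1.34]
contact_force: [-0.0, 0.6, 0.7]
opening: 0.999
grasp_force: 0.0
```

Run:
```python
from h import *
s=r.sense(); print(s['eef_pos'],s['tcp_rot'],tofix(s['eef_pos']),s['qpos'],s['contact_force'])
f=grab('scene'); i=f['img'][150:270,170:330]; cv2.imwrite('pics/c3.png',cv2.resize(np.clip(i*1.5,0,255).astype(np.uint8),None,fx=4,fy=4,interpolation=cv2.INTER_CUBIC))
```

```text
[ 580.90990217 -132.81531816  256.47467992] [3.13955283e+00 4.27063292e-06 1.33998298e+00] [  2.61455419 -16.86266619 256.47467992] [-2.27283865e-01  4.83312551e-01  1.81152006e+00 -1.53387743e-05
  8.44720241e-01  3.53965085e-03] [-0.02611038  0.59234511  0.66672533]
```

View pics/c3.png

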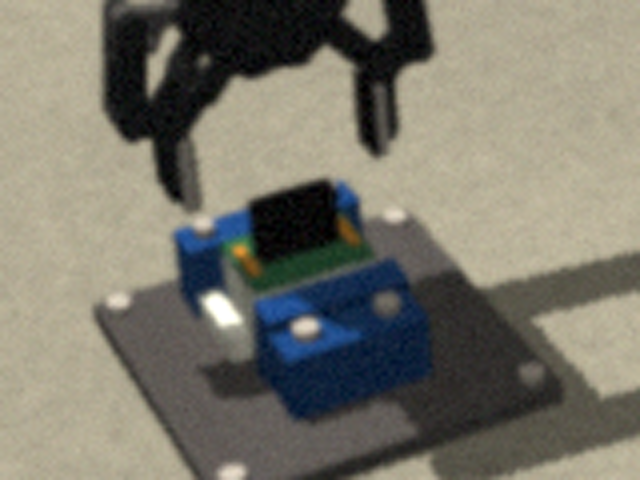

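The fingers at (190,190) and (375,140) straddle the rib at (292,218), about 20 mm too high. I'll go down and grip.

Call:
apply_moves(deltas=[{"claw": -1,"delta_pos": [0.1,-0.15,1.2],"yaw": 0},{"claw": -1,"delta_pos": [0,0,1.2],"yaw": 0},{"claw": 0.1,"delta_pos": [0,0,0],"yaw": 0},{"claw": 0.3,"delta_pos": [0,0,0],"yaw": 0},{"claw": 0.3,"delta_pos": [0,0,0],"yaw": 0},{"claw": 0.3,"delta_pos": [0,0,0],"yaw": 0},{"claw": 0.3,"delta_pos": [0,0,0],"yaw": 0}])

```text
clock: 3.88
eef_pos: [579.1, -130.8, 230.9]
tcp_rot: [3.141, 0.0, 1.341]
contact_force: [1.4, 0.7, 0.5]
opening: 0.461
grasp_force: 29.3
```

Call:
apply_moves(deltas=[{"claw": 0.3,"delta_pos": [-0.2,0,0],"yaw": 0},{"claw": 0.3,"delta_pos": [-0.2,0,0],"yaw": 0},{"claw": 0.3,"delta_pos": [-0.2,0,0],"yaw": 0},{"claw": 0.3,"delta_pos": [0,0,0],"yaw": 0},{"claw": 0.3,"delta_pos": [0,0,0],"yaw": 0}])

```text
clock: 4.5
eef_pos: [577.7, -136.8, 230.8]
tcp_rot: [3.141, 0.0, 1.341]
contact_force: [-1.1, -0.4, 3.4]
opening: 0.464
grasp_force: 29.6
```

Call:
apply_moves(deltas=[{"claw": 0.3,"delta_pos": [-0.1,0,0],"yaw": 0},{"claw": 0.3,"delta_pos": [0,0,0],"yaw": 0},{"claw": 0.3,"delta_pos": [0,0,0],"yaw": 0}])

```text
clock: 4.88
eef_pos: [577.6, -137.5, 230.8]
tcp_rot: [3.141, -0.0, 1.341]
contact_force: [0.6, 3.5, 4.7]
opening: 0.463
grasp_force: 29.8
```

Call:
apply_moves(deltas=[{"claw": 0.3,"delta_pos": [-0.1,0,0],"yaw": 0},{"claw": 0.3,"delta_pos": [0,0,0],"yaw": 0},{"claw": 0.3,"delta_pos": [0,0,0],"yaw": 0}])

```text
clock: 5.25
eef_pos: [577.4, -138.4, 230.9]
tcp_rot: [3.141, -0.0, 1.341]
contact_force: [0.2, 3.7, 4.6]
opening: 0.463
grasp_force: 29.8
```

Call:
apply_moves(deltas=[{"claw": 0.3,"delta_pos": [-0.1,0,0],"yaw": 0},{"claw": 0.3,"delta_pos": [0,0,0],"yaw": 0},{"claw": 0.3,"delta_pos": [0,0,0],"yaw": 0}])

```text
clock: 5.62
eef_pos: [577.4, -138.7, 230.9]
tcp_rot: [3.141, -0.002, 1.34]
contact_force: [2.2, 10.1, 4.8]
opening: 0.462
grasp_force: 29.8
```

Call:
apply_moves(deltas=[{"claw": 0.3,"delta_pos": [-0.1,0,0],"yaw": 0},{"claw": 0.3,"delta_pos": [0,0,0],"yaw": 0},{"claw": 0.3,"delta_pos": [0,0,0],"yaw": 0}])

```text
clock: 6.0
eef_pos: [577.3, -139.0, 230.9]
tcp_rot: [3.141, -0.003, 1.34]
contact_force: [2.6, 14.6, 6.3]
opening: 0.466
grasp_force: 29.9
```

Run:
```python
from h import *
for n in('scene','top'):
    f=grab(n); Q=tofix(cloud(f)); h,s,v=cv2.split(cv2.cvtColor(f['img'],cv2.COLOR_BGR2HSV))
    p=Q[(abs(Q[...,0])<40)&(abs(Q[...,1]+15)<45)&(h>45)&(h<85)&(s>90)&(Q[...,2]>50)&(Q[...,2]<62)]
    print(n,len(p),np.percentile(p[:,1],[3,97]).round(1)) if len(p) else 0
```

```text
scene 162 [-20.2  -0.6]
top 179 [-15.9  -1.5]
```

Contact with the stop shows at about 15 N, and the board edge reads about -1 mm, as expected. I'll release, lift and go to the wedge.

Call:
apply_moves(deltas=[{"claw": 0.3,"delta_pos": [0.1,0,0],"yaw": 0},{"claw": -0.3,"delta_pos": [0,0,0],"yaw": 0},{"claw": -1,"delta_pos": [0,0,0],"yaw": 0},{"claw": -1,"delta_pos": [0,0,0],"yaw": 0},{"claw": -1,"delta_pos": [0,0,-1],"yaw": 0},{"claw": -1,"delta_pos": [0,0,-4],"yaw": 0},{"claw": -1,"delta_pos": [0,0,-5],"yaw": 0},{"claw": -1,"delta_pos": [0,0,-2],"yaw": 0}])

```text
clock: 7.1
eef_pos: [577.7, -139.9, 354.5]
tcp_rot: [3.137, 0.0, 1.341]
contact_force: [1.0, -0.2, -0.3]
opening: 0.998
grasp_force: 0.0
```

Call:
apply_moves(deltas=[{"claw": -1,"delta_pos": [0,0,0],"yaw": -0.142},{"claw": -1,"delta_pos": [0,0,0],"yaw": -0.142},{"claw": -1,"delta_pos": [0,0,0],"yaw": -0.142},{"claw": -1,"delta_pos": [0,0,0],"yaw": -0.142},{"claw": -1,"delta_pos": [5.3,0.6,0],"yaw": 0},{"claw": -1,"delta_pos": [5.3,0.6,0],"yaw": 0},{"claw": -1,"delta_pos": [5.3,0.6,0],"yaw": 0},{"claw": -1,"delta_pos": [5.3,0.6,0],"yaw": 0}])

```text
clock: 8.1
eef_pos: [528.8, 69.8, 351.5]
tcp_rot: [3.141, 0.0, 1.908]
contact_force: [0.7, -0.1, 0.3]
opening: 1.0
grasp_force: 0.0
```

Call:
apply_moves(deltas=[{"claw": -1,"delta_pos": [5.3,0.6,0],"yaw": 0},{"claw": -1,"delta_pos": [5.3,0.6,0],"yaw": 0},{"claw": -1,"delta_pos": [5.3,0.6,0],"yaw": 0},{"claw": -1,"delta_pos": [4.5,0.4,0],"yaw": 0},{"claw": -1,"delta_pos": [0,0,0],"yaw": 0},{"claw": -1,"delta_pos": [0,0,0],"yaw": 0}])

```text
clock: 8.85
eef_pos: [482.4, 267.9, 351.0]
tcp_rot: [3.141, 0.0, 1.91]
contact_force: [-0.3, -0.4, 0.1]
opening: 0.998
grasp_force: 0.0
```

Run:
```python
from h import *
s=r.sense(); print(s['eef_pos'],s['tcp_rot'],s['qpos'])
R=Rotation.from_euler('xyz',s['tcp_rot']).as_matrix(); print('tool delta to wedge cm',R.T@(np.array([481.3,275.2,235])-s['eef_pos'])/10)
f=grab('top'); Q=tofix(cloud(f)); h,ss,v=cv2.split(cv2.cvtColor(f['img'],cv2.COLOR_BGR2HSV))
g=(h>45)&(h<85)&(ss>90)
m=(abs(Q[...,0])<40)&(abs(Q[...,1]+15)<45)
p=Q[m&g&(Q[...,2]>50)]; print('board',[np.round(x,1) for x in cv2.minAreaRect(p[:,:2].astype(np.float32))])
p=Q[m&(Q[...,2]>82)&(Q[...,2]<92)]; print('rib',[np.round(x,1) for x in cv2.minAreaRect(p[:,:2].astype(np.float32))])
```

```text
[482.37160622 267.91384085 351.0219611 ] [3.14147570e+00 3.53973746e-04 1.90956084e+00] [ 5.04381553e-01  2.99470448e-01  1.84263243e+00 -4.37978722e-04
  9.99432814e-01  1.65853862e-01]
tool delta to wedge cm [ 0.7269244   0.13970796 11.60195594]
board [array([  0.9, -22.4]), array([43.6, 59.4]), np.float64(89.9)]
rib [array([  1.3, -22.1]), array([11.2, 40.3]), np.float64(88.4)]
```

The carrier reads y = -22.4, against the stop to within camera error. Grasping the wedge now.

Call:
apply_moves(deltas=[{"claw": -1,"delta_pos": [0.7,0.1,3],"yaw": 0},{"claw": -1,"delta_pos": [0,0,4],"yaw": 0},{"claw": -1,"delta_pos": [0,0,3],"yaw": 0},{"claw": -1,"delta_pos": [0,0,1.4],"yaw": 0},{"claw": -1,"delta_pos": [0,0,0],"yaw": 0},{"claw": 0,"delta_pos": [0,0,0],"yaw": 0},{"claw": 0.6,"delta_pos": [0,0,0],"yaw": 0},{"claw": 0.6,"delta_pos": [0,0,0],"yaw": 0}], grip_force=50)

```text
clock: 9.9
eef_pos: [481.3, 275.2, 237.5]
tcp_rot: [3.14, -0.0, 1.909]
contact_force: [0.1, -0.1, -0.8]
opening: 0.376
grasp_force: 0.0
```

Call:
apply_moves(deltas=[{"claw": 0.6,"delta_pos": [0,0,0],"yaw": 0},{"claw": 0.6,"delta_pos": [0,0,0],"yaw": 0},{"claw": 0.6,"delta_pos": [0,0,0],"yaw": 0}])

```text
clock: 10.28
eef_pos: [481.3, 275.3, 237.4]
tcp_rot: [3.141, -0.0, 1.909]
contact_force: [-1.5, -0.7, 7.3]
opening: 0.301
grasp_force: 48.9
```

Call:
apply_moves(deltas=[{"claw": 0.6,"delta_pos": [0,0,-1],"yaw": 0},{"claw": 0.6,"delta_pos": [0,0,-3],"yaw": 0},{"claw": 0.6,"delta_pos": [0,0,-4],"yaw": 0},{"claw": 0.6,"delta_pos": [0,0,-4],"yaw": 0},{"claw": 0.6,"delta_pos": [0,0,0],"yaw": 0.142},{"claw": 0.6,"delta_pos": [0,0,0],"yaw": 0.142},{"claw": 0.6,"delta_pos": [0,0,0],"yaw": 0.142},{"claw": 0.6,"delta_pos": [0,0,0],"yaw": 0.142}], grip_force=80)

```text
clock: 11.28
eef_pos: [480.8, 275.0, 357.0]
tcp_rot: [-3.141, 0.0, 1.336]
contact_force: [-0.5, -0.1, -2.6]
opening: 0.294
grasp_force: 78.7
```

Run:
```python
from h import *
s=r.sense(); print(s['eef_pos'],s['tcp_rot'],s['contact_force'],s['opening'],s['qpos'])
R=Rotation.from_euler('xyz',s['tcp_rot']).as_matrix()
# head centre target fixture (0,6.5)
c,sn=np.cos(FY),np.sin(FY); t=FX+np.array([c*0-sn*6.5,sn*0+c*6.5]); print(t,'tool delta cm',R.T@(np.r_[t,s['eef_pos'][2]]-s['eef_pos'])/10)
```

```text
[480.82654347 274.95777939 356.9576019 ] [-3.14140650e+00  1.96591012e-04  1.33614911e+00] [-0.49438947 -0.06881109 -2.59593217] 0.29360636672009566 [ 5.16756187e-01  2.95557831e-01  1.83286721e+00 -1.95270031e-05
  1.01343785e+00  7.51413756e-01]
[ 583.6786893 -109.4704283] tool delta cm [-3.49980381e+01  1.89413154e+01  3.35422213e-03]
```

Call:
apply_moves(deltas=[{"claw": 0.6,"delta_pos": [-4.3,2.3,0],"yaw": 0},{"claw": 0.6,"delta_pos": [-4.3,2.3,0],"yaw": 0},{"claw": 0.6,"delta_pos": [-4.3,2.3,0],"yaw": 0},{"claw": 0.6,"delta_pos": [-4.3,2.3,0],"yaw": 0},{"claw": 0.6,"delta_pos": [-4.3,2.3,0],"yaw": 0},{"claw": 0.6,"delta_pos": [-4.3,2.3,0],"yaw": 0},{"claw": 0.6,"delta_pos": [-4.3,2.3,0],"yaw": 0},{"claw": 0.6,"delta_pos": [-4.3,2.3,0],"yaw": 0}])

```text
clock: 12.28
eef_pos: [581.8, -103.4, 357.0]
tcp_rot: [-3.141, -0.0, 1.341]
contact_force: [0.5, -0.6, -1.7]
opening: 0.292
grasp_force: 78.8
```

Call:
apply_moves(deltas=[{"claw": 0.6,"delta_pos": [-0.5,0.5,2],"yaw": 0},{"claw": 0.6,"delta_pos": [0,0,1],"yaw": 0},{"claw": 0.6,"delta_pos": [0,0,0],"yaw": 0},{"claw": 0.6,"delta_pos": [0,0,0],"yaw": 0}])

```text
clock: 12.78
eef_pos: [585.5, -106.7, 326.9]
tcp_rot: [-3.141, -0.0, 1.342]
contact_force: [-0.5, -0.7, -2.4]
opening: 0.291
grasp_force: 79.1
```

```bash
cat > w.py <<'E'
from h import *
s=r.sense(); e=tofix(s['eef_pos']); print(s['eef_pos'].round(1),'fix',e.round(1),'rot',s['tcp_rot'].round(4),'yaw err',round(s['tcp_rot'][2]-(FY+np.pi/2),4),s['contact_force'].round(1))
for n in('scene','top'):
    f=grab(n); Q=tofix(cloud(f)); h,ss,v=cv2.split(cv2.cvtColor(f['img'],cv2.COLOR_BGR2HSV))
    near=(abs(Q[...,0]-e[0])<30)&(abs(Q[...,1]-e[1])<25)
    O=near&(h<12)&(ss>150)&(Q[...,2]>62); B=near&(h>=12)&(h<28)&(ss>110)&(Q[...,2]>59)
    for nm,m in(('orange',O),('brass',B)):
        p=Q[m]
        if len(p)>4: print(n,nm,len(p),'x',np.percentile(p[:,0],[3,97]).round(1),'y',np.percentile(p[:,1],[3,97]).round(1),'z',np.percentile(p[:,2],[3,97]).round(1))
E
python3 w.py
python3 - <<'E'
from h import *
f=load('scene'); i=f['img'][110:260,165:335]; cv2.imwrite('pics/c4.png',cv2.resize(np.clip(i*1.5,0,255).astype(np.uint8),None,fx=4,fy=4,interpolation=cv2.INTER_CUBIC))
E
```

```text
[ 585.5 -106.7  326.9] fix [  1.1   9.6 326.9] rot [-3.1415e+00 -1.0000e-04  1.3422e+00] yaw err 0.0009 [-0.5 -0.7 -2.4]
scene orange 302 x [-10.3  13.8] y [ 7.3 20.3] z [150.9 190.2]
scene brass 492 x [-12.   17.9] y [-10.1  21.9] z [ 78.4 188.1]
top brass 14 x [-13.   -2.1] y [12.3 20.2] z [107.7 152.7]
```

View pics/c4.png

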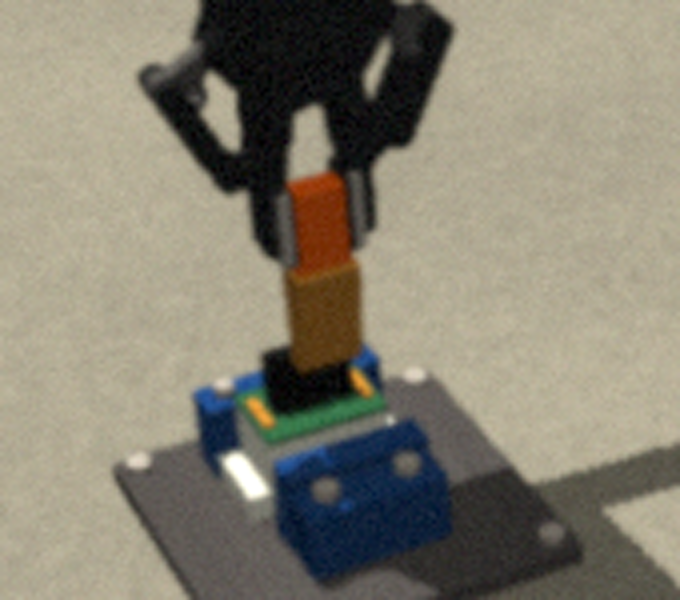

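The wedge hangs upright in the grip, head at (320,225) and foot at (328,360), above the slot. I'll measure its offset in the hand relative to the fixture, from the same camera.

Run:
```python
from h import *
f=load('scene'); Q=tofix(cloud(f)); h,ss,v=cv2.split(cv2.cvtColor(f['img'],cv2.COLOR_BGR2HSV))
near=(abs(Q[...,0]-1)<25)&(abs(Q[...,1]-10)<22)&(ss>110)&(h<28)
for z in range(92,192,6):
    p=Q[near&(abs(Q[...,2]-z)<3)]
    if len(p)>6: print(z,len(p),'y med',np.median(p[:,1]).round(2),'x',np.percentile(p[:,0],[5,95]).round(1),'mid',p[:,0].mean().round(1))
# same-camera fixture refs: jaw outer back face (vertical?), board face, stop
b=(h>105)&(h<125)&(ss>120)
p=Q[b&(abs(Q[...,0])<30)&(Q[...,2]>52)&(Q[...,1]>5)&(Q[...,1]<35)]; print('jaw strip y',np.percentile(p[:,1],[2,5,50,95,98]).round(1))
g=(h>45)&(h<85)&(ss>90)&(abs(Q[...,0])<40)&(abs(Q[...,1]+22)<30)&(Q[...,2]>50)
p=Q[g]; print('board y',np.percentile(p[:,1],[95,98,99.5]).round(1),'x',np.percentile(p[:,0],[1,99]).round(1))
r2=(Q[...,2]>82)&(Q[...,2]<90)&(abs(Q[...,1]+22)<12)&(abs(Q[...,0])<26); p=Q[r2]; print('rib',cv2.minAreaRect(p[:,:2].astype(np.float32)))
# top-edge line of jaw (front) and board front edge in pixel, cast at z=57
for nm,m in(('jawfront',b&(abs(Q[...,0])<25)&(Q[...,2]>53)&(Q[...,1]>5)&(Q[...,1]<30)),('boardfront',g)):
    P=tofix(plane(f,np.argwhere(m)[:,::-1],57)); print(nm,np.percentile(P[:,1],[1,3,97,99]).round(1))
```

```text
98 24 y med 11.8 x [-9.5 17.1] mid 4.9
104 45 y med 13.23 x [-9.5 17.4] mid 4.8
110 45 y med 14.41 x [-9.7 17.1] mid 3.4
116 46 y med 16.19 x [-10.5  17.8] mid 4.3
122 47 y med 16.64 x [-9.5 17.3] mid 4.6
128 43 y med 17.53 x [-9.8 17.2] mid 4.8
134 50 y med 18.72 x [-10.8  17.5] mid 3.3
140 48 y med 19.63 x [-9.7 17.5] mid 5.4
146 74 y med 19.1 x [-11.7  17.2] mid 4.0
152 50 y med 16.46 x [-9.  15.4] mid 2.9
158 43 y med 16.73 x [-9.3 13.1] mid 2.6
164 47 y med 16.4 x [-9.9 12.7] mid 0.7
170 41 y med 16.44 x [-9.8 10.3] mid 0.1
176 44 y med 16.24 x [-9.9 13.6] mid 1.0
182 46 y med 17.4 x [-10.3  15.4] mid 1.7
188 75 y med 13.34 x [-10.4  13.4] mid 0.5
jaw strip y [14.9 16.4 23.6 31.5 32.5]
board y [1.2 4.4 5.8] x [-35.9  30.5]
rib ((16.399995803833008, -20.307689666748047), (15.787559509277344, 12.665679931640625), 78.92105102539062)
jawfront [-394.3 -359.5   32.4   33.2]
boardfront [-2.876e+02 -2.686e+02  2.000e-01  9.000e-01]
```

Call:
apply_moves(deltas=[{"claw": 0.6,"delta_pos": [-0.12,-0.15,2],"yaw": 0},{"claw": 0.6,"delta_pos": [0,0,1.4],"yaw": 0},{"claw": 0.6,"delta_pos": [0,0,0],"yaw": 0},{"claw": 0.6,"delta_pos": [0,0,0],"yaw": 0}])

```text
clock: 13.38
eef_pos: [584.1, -108.6, 293.1]
tcp_rot: [3.141, -0.0, 1.341]
contact_force: [-0.9, -0.2, -1.5]
opening: 0.288
grasp_force: 79.1
```

Call:
apply_moves(deltas=[{"claw": 0.6,"delta_pos": [0,0,0.3],"yaw": 0},{"claw": 0.6,"delta_pos": [0,0,0.3],"yaw": 0},{"claw": 0.6,"delta_pos": [0,0,0.3],"yaw": 0},{"claw": 0.6,"delta_pos": [0,0,0],"yaw": 0}])

```text
clock: 13.88
eef_pos: [583.7, -108.6, 283.4]
tcp_rot: [-3.141, 0.0, 1.341]
contact_force: [-0.3, -0.5, -3.2]
opening: 0.291
grasp_force: 79.1
```

Call:
apply_moves(deltas=[{"claw": 0.6,"delta_pos": [0.1,0,0],"yaw": 0},{"claw": 0.6,"delta_pos": [0,0,0.2],"yaw": 0},{"claw": 0.6,"delta_pos": [0,0,0],"yaw": 0}])

```text
clock: 14.25
eef_pos: [584.0, -107.6, 281.6]
tcp_rot: [-3.141, -0.0, 1.341]
contact_force: [0.1, 0.0, -1.8]
opening: 0.293
grasp_force: 79.1
```

```bash
python3 w.py
python3 - <<'E'
from h import *
i=load('scene')['img'][140:260,175:335]; j=load('top')['img'][180:300,340:500]
z=lambda i:cv2.resize(np.clip(i*1.5,0,255).astype(np.uint8),None,fx=2.5*2,fy=5,interpolation=cv2.INTER_CUBIC)
cv2.imwrite('pics/c5.png',z(i))
E
```

```text
[ 584.  -107.6  281.6] fix [-1.000e-01  8.400e+00  2.816e+02] rot [-3.1414 -0.      1.3409] yaw err -0.0004 [ 0.1  0.  -1.8]
scene orange 283 x [-11.5  11.7] y [ 5.1 18.6] z [105.9 143.4]
scene brass 416 x [-13.1  16.9] y [ 2.1 20.8] z [ 60.7 146. ]
```

View pics/c5.png

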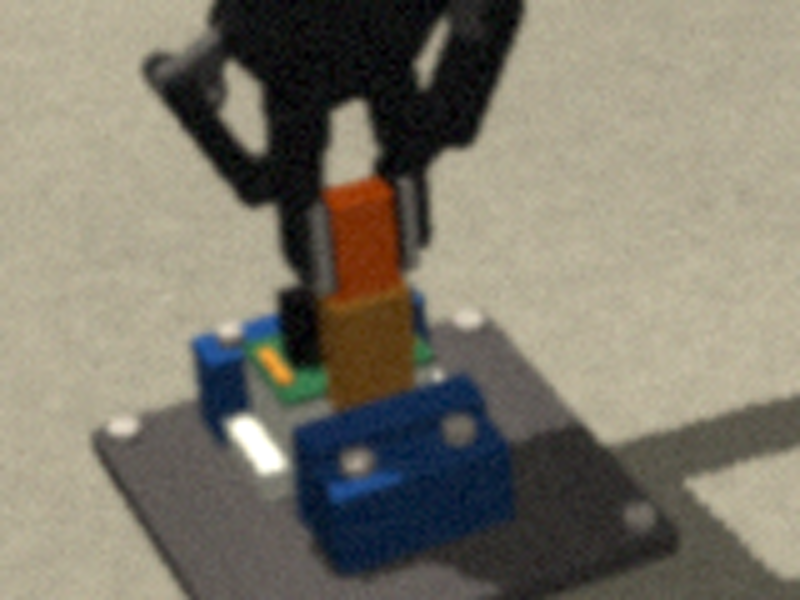

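The foot is entering the slot behind the jaw's front edge at about (370,400), near the jaw's middle. I'll go on down in small steps, watching the force.

Call:
apply_moves(deltas=[{"claw": 0.6,"delta_pos": [0,0,0.2],"yaw": 0},{"claw": 0.6,"delta_pos": [0,0,0.2],"yaw": 0},{"claw": 0.6,"delta_pos": [0,0,0.2],"yaw": 0},{"claw": 0.6,"delta_pos": [0,0,0],"yaw": 0}])

```text
clock: 14.85
eef_pos: [583.9, -107.6, 275.4]
tcp_rot: [-3.141, -0.0, 1.341]
contact_force: [0.4, 0.9, -2.2]
opening: 0.288
grasp_force: 79.1
```

Call:
apply_moves(deltas=[{"claw": 0.6,"delta_pos": [0,0,0.2],"yaw": 0},{"claw": 0.6,"delta_pos": [0,0,0.2],"yaw": 0},{"claw": 0.6,"delta_pos": [0,0,0],"yaw": 0},{"claw": 0.6,"delta_pos": [0,0,0],"yaw": 0}])

```text
clock: 15.35
eef_pos: [584.0, -107.7, 271.7]
tcp_rot: [3.142, -0.0, 1.341]
contact_force: [0.3, 0.2, -2.4]
opening: 0.291
grasp_force: 79.1
```

Call:
apply_moves(deltas=[{"claw": 0.6,"delta_pos": [0,0,0.2],"yaw": 0},{"claw": 0.6,"delta_pos": [0,0,0.2],"yaw": 0},{"claw": 0.6,"delta_pos": [0,0,0],"yaw": 0},{"claw": 0.6,"delta_pos": [0,0,0],"yaw": 0}])

```text
clock: 15.85
eef_pos: [584.0, -107.7, 267.7]
tcp_rot: [-3.141, 0.0, 1.341]
contact_force: [0.3, -0.5, -2.2]
opening: 0.289
grasp_force: 79.1
```

Call:
apply_moves(deltas=[{"claw": 0.6,"delta_pos": [0,0,0.2],"yaw": 0},{"claw": 0.6,"delta_pos": [0,0,0],"yaw": 0},{"claw": 0.6,"delta_pos": [0,0,0],"yaw": 0}])

```text
clock: 16.23
eef_pos: [584.0, -107.8, 265.6]
tcp_rot: [3.141, 0.0, 1.341]
contact_force: [0.5, -2.2, -3.2]
opening: 0.292
grasp_force: 79.0
```

Call:
apply_moves(deltas=[{"claw": 0.6,"delta_pos": [0,0,0.15],"yaw": 0},{"claw": 0.6,"delta_pos": [0,0,0],"yaw": 0},{"claw": 0.6,"delta_pos": [0,0,0],"yaw": 0}])

```text
clock: 16.6
eef_pos: [584.1, -107.9, 264.2]
tcp_rot: [3.141, 0.0, 1.341]
contact_force: [-0.1, -4.9, -0.8]
opening: 0.29
grasp_force: 79.1
```

Call:
apply_moves(deltas=[{"claw": 0.6,"delta_pos": [-0.05,0,0.1],"yaw": 0},{"claw": 0.6,"delta_pos": [0,0,0],"yaw": 0},{"claw": 0.6,"delta_pos": [0,0,0],"yaw": 0}])

```text
clock: 16.98
eef_pos: [584.0, -108.2, 263.2]
tcp_rot: [3.141, -0.0, 1.341]
contact_force: [-0.3, -3.5, 0.2]
opening: 0.293
grasp_force: 79.2
```

Call:
apply_moves(deltas=[{"claw": 0.6,"delta_pos": [-0.02,0,0.1],"yaw": 0},{"claw": 0.6,"delta_pos": [0,0,0],"yaw": 0},{"claw": 0.6,"delta_pos": [0,0,0],"yaw": 0}])

```text
clock: 17.35
eef_pos: [583.9, -108.4, 262.1]
tcp_rot: [-3.142, 0.0, 1.341]
contact_force: [-0.8, -4.6, -1.7]
opening: 0.291
grasp_force: 79.2
```

Call:
apply_moves(deltas=[{"claw": 0.6,"delta_pos": [-0.04,0,0.1],"yaw": 0},{"claw": 0.6,"delta_pos": [0,0,0],"yaw": 0},{"claw": 0.6,"delta_pos": [0,0,0],"yaw": 0}])

```text
clock: 17.73
eef_pos: [583.7, -108.6, 261.0]
tcp_rot: [-3.141, -0.0, 1.341]
contact_force: [-0.7, -2.5, -2.1]
opening: 0.29
grasp_force: 79.1
```

Call:
apply_moves(deltas=[{"claw": 0.6,"delta_pos": [-0.03,0,0.1],"yaw": 0},{"claw": 0.6,"delta_pos": [0,0,0],"yaw": 0},{"claw": 0.6,"delta_pos": [0,0,0],"yaw": 0}])

```text
clock: 18.1
eef_pos: [583.6, -108.9, 260.1]
tcp_rot: [-3.141, -0.0, 1.341]
contact_force: [-0.9, 0.3, -1.6]
opening: 0.292
grasp_force: 79.1
```

Call:
apply_moves(deltas=[{"claw": 0.6,"delta_pos": [-0.02,0,0.1],"yaw": 0},{"claw": 0.6,"delta_pos": [0,0,0],"yaw": 0},{"claw": 0.6,"delta_pos": [0,0,0],"yaw": 0}])

```text
clock: 18.48
eef_pos: [583.6, -109.1, 259.1]
tcp_rot: [-3.141, -0.0, 1.341]
contact_force: [-0.1, 0.9, -1.8]
opening: 0.287
grasp_force: 79.1
```

Call:
apply_moves(deltas=[{"claw": 0.6,"delta_pos": [-0.02,0,0.1],"yaw": 0},{"claw": 0.6,"delta_pos": [0,0,0],"yaw": 0},{"claw": 0.6,"delta_pos": [0,0,0],"yaw": 0}])

```text
clock: 18.85
eef_pos: [583.7, -109.4, 258.2]
tcp_rot: [3.141, -0.0, 1.341]
contact_force: [0.5, 0.7, -1.5]
opening: 0.292
grasp_force: 79.1
```

Call:
apply_moves(deltas=[{"claw": 0.6,"delta_pos": [-0.02,0,0.1],"yaw": 0},{"claw": 0.6,"delta_pos": [0,0,0],"yaw": 0},{"claw": 0.6,"delta_pos": [0,0,0],"yaw": 0}])

```text
clock: 19.23
eef_pos: [583.7, -109.5, 257.4]
tcp_rot: [3.141, -0.0, 1.341]
contact_force: [-0.0, 2.6, 2.0]
opening: 0.288
grasp_force: 79.6
```

Vertical load is building. I'll use 0.5 mm steps.

Call:
apply_moves(deltas=[{"claw": 0.6,"delta_pos": [0,0,0.05],"yaw": 0},{"claw": 0.6,"delta_pos": [0,0,0],"yaw": 0},{"claw": 0.6,"delta_pos": [0,0,0],"yaw": 0}])

```text
clock: 19.6
eef_pos: [583.7, -109.6, 257.1]
tcp_rot: [3.141, -0.0, 1.341]
contact_force: [-1.0, 3.1, 5.3]
opening: 0.287
grasp_force: 80.1
```

Call:
apply_moves(deltas=[{"claw": 0.6,"delta_pos": [0,0,0.05],"yaw": 0},{"claw": 0.6,"delta_pos": [0,0,0],"yaw": 0},{"claw": 0.6,"delta_pos": [0,0,0],"yaw": 0}])

```text
clock: 19.98
eef_pos: [583.7, -109.6, 256.8]
tcp_rot: [3.141, -0.0, 1.341]
contact_force: [-0.9, 2.5, 7.8]
opening: 0.292
grasp_force: 80.4
```

Call:
apply_moves(deltas=[{"claw": 0.6,"delta_pos": [0,0,0.05],"yaw": 0},{"claw": 0.6,"delta_pos": [0,0,0],"yaw": 0},{"claw": 0.6,"delta_pos": [0,0,0],"yaw": 0}])

```text
clock: 20.35
eef_pos: [583.8, -109.6, 256.7]
tcp_rot: [3.141, -0.0, 1.341]
contact_force: [-2.5, 2.1, 10.4]
opening: 0.292
grasp_force: 80.8
```

Call:
apply_moves(deltas=[{"claw": 0.6,"delta_pos": [0,0,0.05],"yaw": 0},{"claw": 0.6,"delta_pos": [0,0,0],"yaw": 0},{"claw": 0.6,"delta_pos": [0,0,0],"yaw": 0}])

```text
clock: 20.72
eef_pos: [583.9, -109.6, 256.5]
tcp_rot: [3.141, 0.0, 1.341]
contact_force: [-3.1, 1.9, 13.3]
opening: 0.294
grasp_force: 81.2
```

Call:
apply_moves(deltas=[{"claw": 0.6,"delta_pos": [0,0,0.05],"yaw": 0},{"claw": 0.6,"delta_pos": [0,0,0],"yaw": 0},{"claw": 0.6,"delta_pos": [0,0,0],"yaw": 0}])

```text
clock: 21.1
eef_pos: [583.9, -109.6, 256.3]
tcp_rot: [3.14, 0.0, 1.341]
contact_force: [-3.8, 1.9, 18.3]
opening: 0.293
grasp_force: 81.6
```

18 N is reached. I'll release with the arm holding and open fully.

Call:
apply_moves(deltas=[{"claw": -1,"delta_pos": [0,0,0],"yaw": 0},{"claw": -1,"delta_pos": [0,0,0],"yaw": 0},{"claw": -1,"delta_pos": [0,0,0],"yaw": 0},{"claw": -1,"delta_pos": [0,0,0],"yaw": 0},{"claw": -1,"delta_pos": [0,0,-2],"yaw": 0},{"claw": -1,"delta_pos": [0,0,-4],"yaw": 0},{"claw": -1,"delta_pos": [0,0,-2],"yaw": 0},{"claw": -1,"delta_pos": [0,0,0],"yaw": 0}])

```text
clock: 22.1
eef_pos: [584.1, -109.7, 336.1]
tcp_rot: [3.138, -0.0, 1.341]
contact_force: [-0.2, -0.4, -0.4]
opening: 1.0
grasp_force: 0.0
```

```bash
python3 w.py
python3 - <<'E'
from h import *
f=load('top'); Q=tofix(cloud(f)); h,ss,v=cv2.split(cv2.cvtColor(f['img'],cv2.COLOR_BGR2HSV))
p=Q[(abs(Q[...,0])<40)&(abs(Q[...,1]+15)<45)&(h>45)&(h<85)&(ss>90)&(Q[...,2]>50)&(Q[...,2]<62)]
if len(p): print('board',len(p),[np.round(x,1) for x in cv2.minAreaRect(p[:,:2].astype(np.float32))])
f=load('scene');Q=tofix(cloud(f)); h,ss,v=cv2.split(cv2.cvtColor(f['img'],cv2.COLOR_BGR2HSV))
for z in range(60,125,6):
    p=Q[(abs(Q[...,0])<25)&(abs(Q[...,1]-8)<14)&(ss>110)&(h<28)&(abs(Q[...,2]-z)<3)]
    if len(p)>6: print(z,len(p),'y',np.median(p[:,1]).round(1),'x',np.percentile(p[:,0],[5,95]).round(1))
cv2.imwrite('pics/c6.png',cv2.resize(np.clip(f['img'][140:260,175:335]*1.5,0,255).astype(np.uint8),None,fx=5,fy=5,interpolation=cv2.INTER_CUBIC))
E
```

```text
[ 584.1 -109.7  336.1] fix [  0.5   6.3 336.1] rot [ 3.1384e+00 -1.0000e-04  1.3408e+00] yaw err -0.0005 [-0.2 -0.4 -0.4]
scene orange 301 x [-8.7 15.3] y [ 1.9 16.5] z [ 80.9 117.9]
scene brass 239 x [-13.5  17.6] y [-16.1  19.4] z [ 59.8 253. ]
top orange 54 x [-11.8   9.4] y [ 6.4 13.5] z [ 87.5 119. ]
top brass 102 x [-13.8  13.2] y [ 1.8 17. ] z [ 67.5 116.6]
board 22 [array([-21.2,  -3.3]), array([14.5,  4.2]), np.float64(4.0)]
60 32 y 15.0 x [-12.1  17.1]
66 46 y 15.4 x [-11.4  17.1]
72 44 y 17.1 x [-11.2  17. ]
78 78 y 14.7 x [-11.8  16.8]
84 41 y 13.9 x [-8.7 15.3]
90 45 y 13.7 x [-9.  14.9]
96 46 y 13.4 x [-8.7 15.3]
102 43 y 13.2 x [-8.6 14.9]
108 42 y 13.4 x [-8.6 15. ]
114 78 y 13.2 x [-9.1 15.1]
120 26 y 7.5 x [-7.3 14.6]
```

View pics/c6.png

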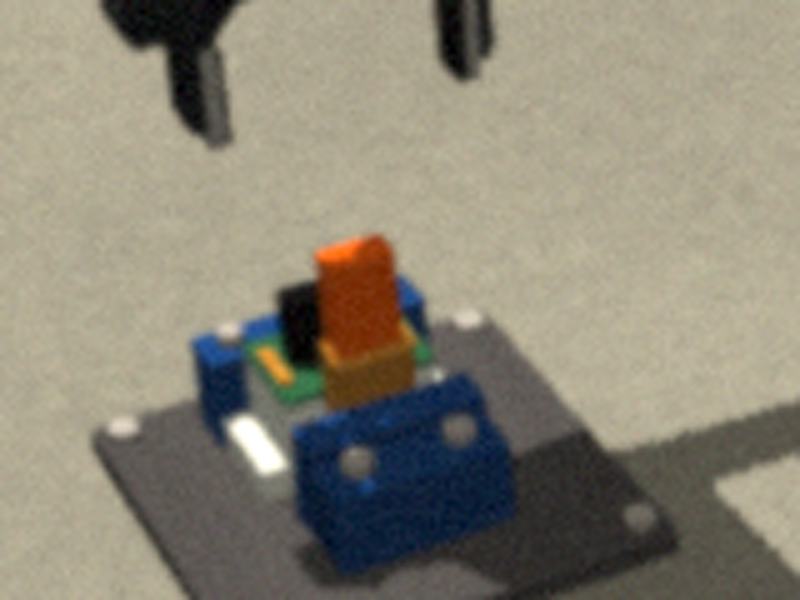

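The wedge stands upright and seated, head at (357,300), with its foot about 29 mm below the jaw edge. To be sure of the lock after release, I'll press the head top once with shut fingers.

Call:
apply_moves(deltas=[{"claw": 1,"delta_pos": [0,0.1,0],"yaw": 0},{"claw": 1,"delta_pos": [0,0,0],"yaw": 0},{"claw": 1,"delta_pos": [0,0,0],"yaw": 0},{"claw": 1,"delta_pos": [0,0,0],"yaw": 0},{"claw": 1,"delta_pos": [0,0,0],"yaw": 0},{"claw": 1,"delta_pos": [0,0,2],"yaw": 0},{"claw": 1,"delta_pos": [0,0,1.5],"yaw": 0},{"claw": 1,"delta_pos": [0,0,0.3],"yaw": 0}], grip_force=20)

```text
clock: 23.2
eef_pos: [584.1, -109.8, 295.5]
tcp_rot: [-3.139, 0.0, 1.341]
contact_force: [-0.2, 0.9, -0.6]
opening: -0.001
grasp_force: 0.0
```

Call:
apply_moves(deltas=[{"claw": 1,"delta_pos": [0,0,0.1],"yaw": 0},{"claw": 1,"delta_pos": [0,0,0.1],"yaw": 0},{"claw": 1,"delta_pos": [0,0,0],"yaw": 0}])

```text
clock: 23.58
eef_pos: [584.7, -109.9, 295.1]
tcp_rot: [3.141, -0.0, 1.341]
contact_force: [-0.3, -0.7, 0.1]
opening: -0.002
grasp_force: 0.0
```

Call:
apply_moves(deltas=[{"claw": 1,"delta_pos": [0,0,0.1],"yaw": 0},{"claw": 1,"delta_pos": [0,0,0],"yaw": 0},{"claw": 1,"delta_pos": [0,0,0],"yaw": 0}])

```text
clock: 23.95
eef_pos: [584.6, -109.8, 293.7]
tcp_rot: [3.142, -0.0, 1.341]
contact_force: [-0.1, 0.5, -0.2]
opening: 0.001
grasp_force: 0.0
```

Call:
apply_moves(deltas=[{"claw": 1,"delta_pos": [0,0,0.1],"yaw": 0},{"claw": 1,"delta_pos": [0,0,0],"yaw": 0},{"claw": 1,"delta_pos": [0,0,0],"yaw": 0}])

```text
clock: 24.32
eef_pos: [584.5, -109.8, 292.7]
tcp_rot: [-3.142, -0.0, 1.341]
contact_force: [-0.2, 0.5, -0.1]
opening: -0.002
grasp_force: 0.0
```

Call:
apply_moves(deltas=[{"claw": 1,"delta_pos": [0,0,0.1],"yaw": 0},{"claw": 1,"delta_pos": [0,0,0],"yaw": 0},{"claw": 1,"delta_pos": [0,0,0],"yaw": 0}])

```text
clock: 24.7
eef_pos: [584.5, -109.8, 291.7]
tcp_rot: [-3.142, -0.0, 1.341]
contact_force: [-0.2, -0.2, -1.3]
opening: -0.002
grasp_force: 0.0
```

Call:
apply_moves(deltas=[{"claw": 1,"delta_pos": [0,0,0.1],"yaw": 0},{"claw": 1,"delta_pos": [0,0,0],"yaw": 0},{"claw": 1,"delta_pos": [0,0,0],"yaw": 0}])

```text
clock: 25.08
eef_pos: [584.5, -109.8, 290.6]
tcp_rot: [-3.141, -0.0, 1.341]
contact_force: [1.3, -0.4, 0.5]
opening: -0.002
grasp_force: 0.0
```

Call:
apply_moves(deltas=[{"claw": 1,"delta_pos": [0,0,0.05],"yaw": 0},{"claw": 1,"delta_pos": [0,0,0.05],"yaw": 0},{"claw": 1,"delta_pos": [0,0,0],"yaw": 0},{"claw": 1,"delta_pos": [0,0,0],"yaw": 0}])

```text
clock: 25.58
eef_pos: [584.8, -109.9, 290.2]
tcp_rot: [3.141, -0.0, 1.341]
contact_force: [-0.8, -0.4, 5.2]
opening: -0.005
grasp_force: 2.7
```

Call:
apply_moves(deltas=[{"claw": 1,"delta_pos": [0,0,0.05],"yaw": 0},{"claw": 1,"delta_pos": [0,0,0.05],"yaw": 0},{"claw": 1,"delta_pos": [0,0,0],"yaw": 0},{"claw": 1,"delta_pos": [0,0,0],"yaw": 0}])

```text
clock: 26.08
eef_pos: [585.0, -110.0, 290.0]
tcp_rot: [3.14, -0.0, 1.341]
contact_force: [-2.7, 0.6, 11.9]
opening: -0.0
grasp_force: 5.9
```

Call:
apply_moves(deltas=[{"claw": 1,"delta_pos": [0,0,0.04],"yaw": 0},{"claw": 1,"delta_pos": [0,0,0.04],"yaw": 0},{"claw": 1,"delta_pos": [0,0,0],"yaw": 0},{"claw": 1,"delta_pos": [0,0,0],"yaw": 0}])

```text
clock: 26.58
eef_pos: [585.2, -110.1, 289.9]
tcp_rot: [3.139, 0.0, 1.341]
contact_force: [-3.8, 0.5, 18.3]
opening: -0.001
grasp_force: 8.7
```

18 N is reached and the wedge barely moved. Lifting away.

Call:
apply_moves(deltas=[{"claw": 1,"delta_pos": [0,0,-0.2],"yaw": 0},{"claw": 1,"delta_pos": [0,0,-2],"yaw": 0},{"claw": 1,"delta_pos": [0,0,-5],"yaw": 0},{"claw": 1,"delta_pos": [-5,0,-3],"yaw": 0},{"claw": 1,"delta_pos": [-6,0,0],"yaw": 0},{"claw": 1,"delta_pos": [-6,0,0],"yaw": 0},{"claw": 1,"delta_pos": [0,0,0],"yaw": 0},{"claw": 1,"delta_pos": [0,0,0],"yaw": 0}])

```text
clock: 27.58
eef_pos: [545.6, -275.3, 389.4]
tcp_rot: [-3.141, -0.001, 1.34]
contact_force: [0.2, -0.2, 0.5]
opening: 0.003
grasp_force: 0.0
```

Run:
```python
from h import *
for n in('scene','top'):
    f=grab(n); Q=tofix(cloud(f)); h,ss,v=cv2.split(cv2.cvtColor(f['img'],cv2.COLOR_BGR2HSV))
    a=Q[(abs(Q[...,0])<25)&(abs(Q[...,1]-8)<14)&(ss>140)&(h<14)&(Q[...,2]>112)]; print(n,'head top',a.mean(0).round(1) if len(a) else 0)
    for z in(84,94,104,112):
        p=Q[(abs(Q[...,0])<25)&(abs(Q[...,1]-8)<14)&(ss>110)&(h<28)&(abs(Q[...,2]-z)<5)]
        if len(p)>6: print(' ',z,'y',np.median(p[:,1]).round(1),'x mid',np.percentile(p[:,0],[5,95]).mean().round(1))
    p=Q[(abs(Q[...,0])<26)&(abs(Q[...,1]+22)<12)&(Q[...,2]>82)&(Q[...,2]<90)]
    if len(p): print('  rib',p.mean(0).round(1),'y',np.percentile(p[:,1],[3,97]).round(1))
```

```text
scene head top [  3.7   9.2 115.7]
  84 y 13.5 x mid 3.4
  94 y 13.5 x mid 3.2
  104 y 13.3 x mid 3.5
  112 y 12.2 x mid 3.8
  rib [ 15.6 -20.9  86.2] y [-26.  -14.8]
top head top [ -2.    9.3 115.6]
  84 y 12.8 x mid -1.9
  94 y 12.8 x mid 0.6
  104 y 12.9 x mid 0.8
  112 y 6.5 x mid 1.9
  rib [  1.  -22.2  86. ] y [-27.5 -17.3]
```

The carrier is at the stop and the wedge is upright and centred, at z ≈ 97. Handing in.

```bash
python3 -c "
from rig import r
print(r.sign_off())"
```

```text
the job is handed in; nothing more can be done
None
```

I handed the job in at about 28 s: the carrier is back against its stop within camera accuracy, and the wedge stands upright, foot about 29 mm below the jaw's top edge. I drove it with about 18 N and pressed it again at 18 N after release with almost no movement. The 9 N locking force itself could not be measured, and sign-off returned no verdict.

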